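# Dock the LED remote and set the dimmer lever to its preset

### The arm

A 7-joint arm with a two-finger parallel gripper is mounted at the origin on a cart in front of the work surface, level with it; the furniture and walls round the work are solid. World frame = base frame: x ahead of the robot, y to its left, z up, the work surface at z = 0. Lengths are in m, angles in rad, forces in N, time in s.
With the tool pointing down it reaches from about 0.4 to 0.85 m from the base axis. Payload 4.5 kg.
Tool frame: the origin (TCP) lies between the finger pads; the fingertips stand r.tip_reach ahead of it and the grasp point (between the pads) lies 3 mm ahead of it (r.tip_reach is the distance from the TCP to the fingertips, in m); z points along the fingers, y is the line along which they close (so a half turn about z gives the same grasp; the last joint's range is limited). The gripper opens to 88 mm and grips with 3 to 60 N. Pads are 18 mm wide; open, the fingers measure 123 mm over their backs; the gripper's body (75 mm by 187 mm) begins 45 mm behind the grasp point.
Start: joints at [-1.176, 0.689, -0.195, 1.565, 0.157, 0.902, -0.215], TCP at [0.221, 0.585, 0.261] pointing down, gripper open.
Joint ranges: [-3.01, 3.01], [-0.46, 2.08], [-1.47, 1.51], [0.13, 2.56], [-1, 4.14], [0.04, 2.09], [-2.66, 2.66]. Speed limits (rad/s): [2.57, 2.57, 3.14, 3.14, 3.14, 3.14, 3.14].

### API

Orientations are given as a unit quaternion [x, y, z, w].
In Python, from plant import r gives the robot as it stands.
- The arm moves only by the tool step_arm, never from a script. Its argument "motion" is a list of rows, each an object with "dp": the shift along the tool's x, y, z in mm, a list of three; "twist": the turn, a rotation vector about the tool's x, y, z in rad, a list of three; "hand": the opening, from -1 (shut) to 1 (fully open). In form: [{"dp": [dx, dy, dz], "twist": [rx, ry, rz], "hand": hand}, ...]. A call has 1 to 5 rows; each row is the pose to reach, as a shift and turn from the pose commanded when the call began, along the tool's axes at that moment; what a row does not reach only later rows make up. A row lasts 1/8 s, in which the tool goes at most 62.5 mm and 10.7 degrees, less where a joint would pass 70% of its speed; a pose out of reach is approached as far as the arm can. A call with a gripper value outside its range is refused whole. The fingers move at their own pace and stop on an object; "force" is the grip in N (left out, the last holds). Time passes only in rows, so rows that repeat a pose let the fingers close. It gives the time, the measured TCP pose, the force, the opening and the grip force at its end, in the units of the state.
- r.get_state(): the state, without advancing time (a new reading comes with each control period).
- r.snapshot(name): name is "side" or "top"; returns a dict with "pixels" (480x640x3 uint8, red, green, blue), "depth" (480x640 float32, m along the optical axis (not along the pixel's ray), 0 where there is no reading), "fx", "fy", "cx", "cy" (pixels), "xyz" and "orientation" of the camera in the world. Camera axes: x right, y down, z forward; pixel columns grow to the right and rows downward; lengths in m; the calibration is good to about 2 mm. A picture is of the moment at which its call begins.
- r.finish_job(): hands the job in; it is judged then, once.
Trained networks look in the newest picture that a camera, given by its name, has taken for a name from the list of things; names that differ only in an ending like _2 or _b are one class to them, and where a whole thing is asked for, a point or a joint stands for the part that bears it (a point fixed in the world has none). Each returns a list of dicts, best first, with "score" (0 to 1); they miss things now and then, are a little off and sometimes report something else, mostly with a low value. They report only what shows in the picture. A call takes as long as a camera call. They do not tell look-alikes from the thing itself.
- r.search_frame(camera, thing): "at" ([x, y, z] in m, in the coordinates of the camera as it stood for that picture, good to about 4 mm: the middle of the surface that is visible of it).
The state is a dict: "clock": time; "q": joint angles; "qd": joint speeds; "joint_torque": joint torques, N m; "tool_pos": TCP position; "eef_rot": TCP orientation; "contact_force": force on the tool from outside, world axes, zero at the start; "moment": the same for the moment, N m; "opening": opening from 0.0 (shut) to 1.0 (fully open); "finger_force": force on a finger pad.
Only numpy, scipy, OpenCV 4.12 (cv2) and the standard library are available. Lean on these libraries where they do the work, as an engineer would, in place of code of your own. Each camera call takes 0.05 s, during which the arm holds its last target. There are 200 camera calls.

### The job

Put the LED strip back under manual control: first slide the flat LED remote, lying flat and either end first, fully home into the slot in the side of the lighting console, and only then swing the lever with the cross-bar grip until it stands in line with the small steel preset pointer beside it, and let go. Leave the preset pointer and the ball-topped lever as they are, and do not knock over or shove the jar, the earbud case or the two standing batteries.

Things in the scene. Friction and masses are not known exactly. Their poses are not given: they have to be found in the camera images.
- console: Grey lighting console, fixed. Origin: underside below the lever axis; x away from its front, y to its left, z up. Base 116 (x) x 132 (y -50 to 82) x 30 mm high; on it a drum, radius 40, y -44 to 76, top z 82. Lever axis: along y at x 0, z 42. Cross-bar lever at y -20, ball lever at y 50, preset pointer at y -37. Pale dock: x -39 to 39, y -48 to -109, 24 high.
- slot_mouth (a point): Middle of the slot's mouth at mat level, in the -y end of the pale grey dock (console frame 0, -109, 0 mm; axes as the console's). The level slot is 46 wide (x), 14 mm high, its floor the desk mat, its sides bevelled 6 mm at the mouth; the stop wall lies 51 mm in, along +y.
- slot_home (a point): Where the centre of the remote's underside lies when it is fully home against the stop wall (console frame 0, -101, 0 mm; axes as the console's). It slides in along +y, long side along y; when home, 35 mm of it still stick out of the mouth.
- led_remote: Flat white remote with a grid of small round buttons, 86 long (its x) x 40 wide (its y) x 7 to 8 mm thick, lying flat on the mat; origin: centre of the underside. About 22 g. The two ends are equal for this job.
- bar_lever (a joint): Angle of the cross-bar lever, rad. 0 = leaning 0.7 rad towards the console's -x, 0.7 = upright, 1.4 = leaning 0.7 rad towards +x. Stiff hinge, stays where it is left; about 1.5 N at the grip moves it.
- bar_grip (a point): Centre of the black cross-bar grip: a lying cylinder 16 mm in diameter, 30 mm long along the console's y, 90 mm from the lever axis on a flat 8 x 6 mm steel arm. The point's z runs along the lever outwards, its y along the cross-bar.
- preset (a joint): Angle of the preset pointer, rad, counted exactly as bar_lever: the lever is in line when both joints read the same.
- preset_tip (a point): Tip of the preset pointer: a small steel finger 5 x 7 mm standing 13 mm out of the drum beside the cross-bar lever, 53 mm from the same axis; the point's z points outwards along it.
- ball_grip (a point): Centre of the black ball, 22 mm in diameter, of the other lever (round steel rod), 84 mm from the axis. Not to be moved.
- parts_jar: Clear jar with a black screw lid, 50 mm in diameter, 48 mm high, standing; origin: centre of the underside. Bystander.
- earbud_case: White closed earbud case, 47 x 58 x 25 mm; origin: centre of the underside. Bystander.
- battery_1: Green AA cell standing on end, 14 mm in diameter, 50 mm high, in front of the way into the slot; origin: centre of the underside. Bystander.
- battery_2: Olive AA cell standing on end, 14 mm in diameter, 50 mm high, close beside one end of the remote, too close for a finger between; origin: centre of the underside. Bystander.
There are look-alikes about, which are no part of the job. Of the things like the led_remote, leave any that is purple; of the rest the larger one is meant.

How it is judged:
By the outcome, as a careful person would: the job done as asked, in the order asked, and still so for the second after the job is handed in, with the robot touching nothing.
It also fails if it takes over 61 s, if anything falls off the work surface, if the arm or the gripper's body presses on something with over 40 N, if the wrist force passes 120 N, or if a joint passes its speed limit or range.

## Working session

There is one attempt and no reset: what is moved stays moved. The work goes in short steps, Python scripts to look and compute and a tool call to move; the robot and the scene stay as the last step left them, time stands still between calls to the robot, and variables do not carry over. Pictures are saved under pics/ and viewed, at most 10 in all, crops included, and the job is handed in when it is done.

Besides the shell and the picture viewer there is one more tool, called after "Emit:" as name(argument=value, ...), one argument or row to a line, values as JSON. step_arm: Moves the arm, as the interface text tells. Its arguments: {"type":"object","properties":{"motion":{"type":"array"},"force":{"type":"number"}},"required":["motion"]}

```bash
ls; mkdir -p pics; cat > h.py <<'E'
import numpy as np, cv2
from scipy.spatial.transform import Rotation as R
from plant import r
def snap(n,f=None):
    s=r.snapshot(n)
    if f: cv2.imwrite(f'pics/{f}.png',s['pixels'][:,:,::-1])
    return s
def cloud(s):
    d=s['depth'];v,u=np.mgrid[:480,:640]
    p=np.stack([(u-s['cx'])/s['fx']*d,(v-s['cy'])/s['fy']*d,d],-1)
    w=p@R.from_quat(s['orientation']).as_matrix().T+np.array(s['xyz'])
    w[d==0]=np.nan
    return w
def w2p(s,w):
    c=(np.asarray(w)-s['xyz'])@R.from_quat(s['orientation']).as_matrix()
    return np.stack([c[...,0]/c[...,2]*s['fx']+s['cx'],c[...,1]/c[...,2]*s['fy']+s['cy']],-1)
def c2w(s,c): return R.from_quat(s['orientation']).as_matrix()@np.array(c)+s['xyz']
E
python3 - <<'E'
from h import *
st=r.get_state();print({k:np.round(v,3).tolist() for k,v in st.items()},r.tip_reach)
for n in ('top','side'):
    s=snap(n,n);print(n,s['xyz'],s['orientation'],s['fx'])
    for t in ['console','led_remote','bar_grip','preset_tip','ball_grip','parts_jar','earbud_case','battery_1','bar_lever']:
        for o in r.search_frame(n,t):
            w=c2w(s,o['at']);print(t,round(o['score'],2),np.round(w,3),np.round(w2p(s,w)))
E
```

```text
pics
{'clock': 0.0, 'q': [-1.176, 0.69, -0.194, 1.566, 0.157, 0.903, -0.215], 'qd': [-0.001, -0.0, 0.0, -0.001, -0.002, -0.001, -0.001], 'joint_torque': [0.0, -52.757, -1.267, -15.342, -0.053, 0.007, 0.0], 'tool_pos': [0.22, 0.584, 0.26], 'eef_rot': [0.179, 0.984, -0.001, -0.0], 'contact_force': [0.505, 0.953, 0.164], 'moment': [0.065, 0.019, -0.028], 'finger_force': 0.0, 'opening': 1.0} 0.022
top [ 0.36697349 -0.13389962  0.97924054] [-0.69979555  0.70930028 -0.06475494  0.05464526] 449.38176436588725
console 0.8 [0.589 0.133 0.05 ] [188. 217.]
console 0.3 [0.584 0.11  0.076] [196. 216.]
led_remote 0.95 [ 0.374 -0.462  0.006] [469. 315.]
led_remote 0.75 [ 0.49  -0.219  0.007] [354. 263.]
led_remote 0.7 [ 0.458 -0.111  0.005] [305. 279.]
led_remote 0.24 [0.539 0.135 0.113] [177. 234.]
bar_grip 0.58 [ 0.465 -0.263  0.048] [377. 273.]
bar_grip 0.57 [0.539 0.137 0.115] [176. 234.]
preset_tip 0.7 [0.587 0.11  0.081] [196. 214.]
ball_grip 0.63 [0.62  0.189 0.132] [148. 192.]
parts_jar 0.55 [ 0.511 -0.394  0.051] [439. 250.]
earbud_case 0.72 [ 0.624 -0.276  0.023] [379. 202.]
earbud_case 0.48 [ 0.487 -0.219  0.006] [354. 265.]
battery_1 0.47 [ 0.468 -0.261  0.045] [376. 271.]
battery_1 0.28 [0.587 0.132 0.053] [189. 217.]
bar_lever 0.57 [0.541 0.132 0.116] [179. 233.]
side [ 0.5039652  -1.31823992  0.92491935] [ 0.88855088 -0.00325242  0.00977984 -0.45866231] 559.7182478984064
console 0.82 [0.592 0.105 0.04 ] [340. 203.]
led_remote 0.95 [ 0.373 -0.47   0.008] [250. 355.]
led_remote 0.68 [ 0.499 -0.225  0.008] [308. 282.]
led_remote 0.57 [ 0.459 -0.115  0.008] [294. 256.]
preset_tip 0.56 [0.603 0.101 0.075] [344. 194.]
ball_grip 0.38 [0.62  0.185 0.128] [349. 164.]
parts_jar 0.64 [ 0.504 -0.405  0.052] [310. 319.]
battery_1 0.57 [0.48  0.036 0.034] [302. 217.]
battery_1 0.47 [ 0.461 -0.27   0.035] [293. 286.]
bar_lever 0.51 [ 0.51  -0.406  0.05 ] [313. 320.]
```

View pics/top.png

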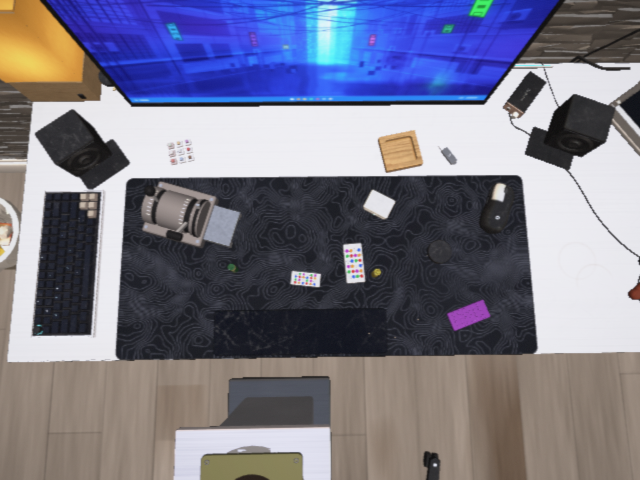

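View pics/side.png

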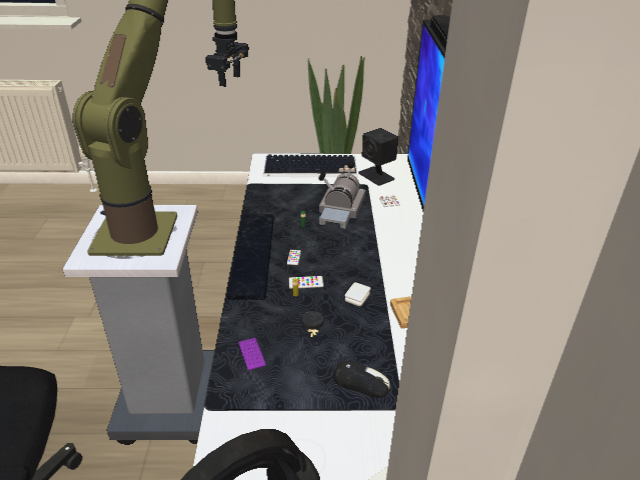

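The top view shows three remote-like things: a purple one at (469,315), to be left; a small white one at (305,279); and a larger white one at (354,263), which has the olive battery beside it at (376,272). The larger white one fits the description. The console is at (180,215), its dock faces right at (222,226), and the green battery is at (232,267). I'll confirm this in an enlarged crop and measure.

```bash
python3 - <<'E'
from h import *
s=snap('top');im=s['pixels'][:,:,::-1];W=cloud(s)
a=cv2.resize(im[165:295,120:250],(400,400),interpolation=cv2.INTER_CUBIC)
b=cv2.resize(im[225:295,280:400],(400,233),interpolation=cv2.INTER_CUBIC)
c=np.zeros((400,800,3),np.uint8);c[:,:400]=a;c[:233,400:]=b
cv2.imwrite('pics/crop1.png',c)
# white remotes: masks by brightness near mat
g=im.astype(int)
for (x0,y0,x1,y1) in [(335,235,372,290),(286,266,326,292)]:
    m=np.zeros((480,640),np.uint8);m[y0:y1,x0:x1]=(g[y0:y1,x0:x1].max(-1)>110)
    m=cv2.morphologyEx(m,cv2.MORPH_CLOSE,np.ones((5,5)))
    n,l,st,ce=cv2.connectedComponentsWithStats(m);k=1+np.argmax(st[1:,4])
    P=W[l==k];z=np.nanmedian(P[:,2]);
    # intersect rays with z plane
    uv=np.argwhere(l==k)[:,::-1]
    ray=np.stack([(uv[:,0]-s['cx'])/s['fx'],(uv[:,1]-s['cy'])/s['fy'],np.ones(len(uv))],-1)@R.from_quat(s['orientation']).as_matrix().T
    t=(0.0075-s['xyz'][2])/ray[:,2];p=np.array(s['xyz'])+ray*t[:,None]
    print('remote',z,cv2.minAreaRect((p[:,:2]*1000).astype(np.float32)))
# batteries and bystanders heights
for nme,(u,v) in dict(b1=(232,267),b2=(376,272),jar=(439,250)).items():
    P=W[v-10:v+10,u-10:u+10].reshape(-1,3);q=P[P[:,2]>.04];print(nme,len(q),q.mean(0) if len(q) else P[:,2].max())
# console: points at dock top
P=W[165:260,125:250].reshape(-1,3)
for lo,hi in [(.02,.027),(.027,.034)]:
    q=P[(P[:,2]>lo)&(P[:,2]<hi)];print(lo,len(q),cv2.minAreaRect((q[:,:2]*1000).astype(np.float32)))
print(np.nanmedian(W[300:310,420:440,2]))
E
```

```text
remote 0.0066470956060788455 ((491.9718017578125, -217.10577392578125), (86.24240112304688, 41.71070098876953), 4.5653300285339355)
remote 0.004784698302002677 ((458.50848388671875, -111.28448486328125), (64.10465240478516, 29.756807327270508), 83.51192474365234)
b1 40 [0.48112467 0.04078223 0.04740331]
b2 41 [ 0.46682758 -0.26204992  0.04746821]
jar 365 [ 0.51084409 -0.3938164   0.0475614 ]
0.02 1053 ((594.3809204101562, 131.51438903808594), (191.23936462402344, 116.84999084472656), 73.60590362548828)
0.027 858 ((594.9724731445312, 133.98936462402344), (181.51077270507812, 115.25151824951172), 73.74413299560547)
-0.00020409956206246527
```

View pics/crop1.png

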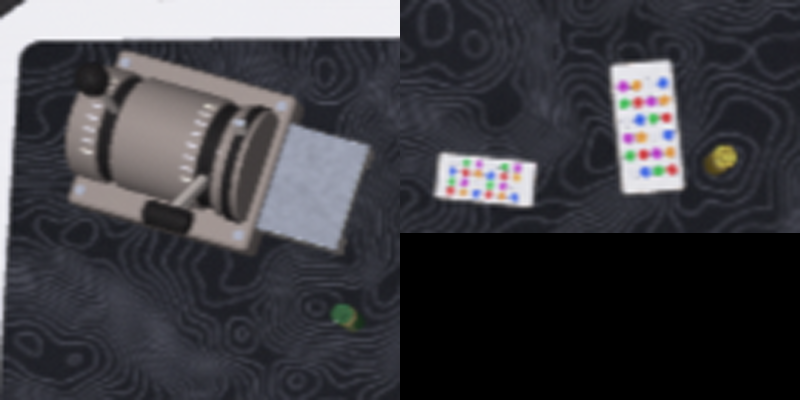

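The crop shows the larger white remote at (354,263), measuring 86 x 42 mm, with the olive battery just to its right. The other white one is 64 x 30 mm. The bar lever leans to the front, with its grip at (174,235). The preset pointer, at (197,205), leans back. Next I'll cross-check with the side view and work out the first move.

```bash
cat >> h.py <<'E'
def plane(s,uv,z):
    uv=np.asarray(uv,float)
    ray=np.stack([(uv[:,0]-s['cx'])/s['fx'],(uv[:,1]-s['cy'])/s['fy'],np.ones(len(uv))],-1)@R.from_quat(s['orientation']).as_matrix().T
    return np.array(s['xyz'])+ray*((z-s['xyz'][2])/ray[:,2])[:,None]
def rem(s,box,z=.0075,th=110):
    x0,y0,x1,y1=box;m=np.zeros((480,640),np.uint8);m[y0:y1,x0:x1]=s['pixels'][y0:y1,x0:x1].max(-1)>th
    m=cv2.morphologyEx(m,cv2.MORPH_CLOSE,np.ones((5,5)))
    n,l,st,ce=cv2.connectedComponentsWithStats(m);k=1+np.argmax(st[1:,4])
    return cv2.minAreaRect((plane(s,np.argwhere(l==k)[:,::-1],z)[:,:2]*1000).astype(np.float32))
def mv(x,y,z,a,tilt=0):
    "dp mm, twist for tool-down pose, tool y at azimuth a deg; tilt about tool x rad"
    st=r.get_state();Rc=R.from_quat(st['eef_rot']);A=np.radians(a)
    Y=np.array([np.cos(A),np.sin(A),0]);X=np.array([-np.sin(A),np.cos(A),0])
    Rt=R.from_matrix(np.stack([X,Y,np.cross(X,Y)],1))*R.from_rotvec([tilt,0,0])
    d=Rc.inv().apply(np.array([x,y,z])-st['tool_pos'])*1000
    print('dp',np.round(d,1).tolist(),'len',round(np.linalg.norm(d)),'twist',np.round((Rc.inv()*Rt).as_rotvec(),3).tolist(),'at',np.round(st['tool_pos'],4),'F',np.round(st['contact_force'],1),'t',st['clock'],'q',np.round(st['q'],2))
E
python3 - <<'E'
from h import *
s=snap('side')
print(rem(s,(285,270,328,292)))
W=cloud(s);P=W[150:235,300:380].reshape(-1,3)
for lo,hi in [(.02,.027),(.0,.027)]:
    q=P[(P[:,2]>lo)&(P[:,2]<hi)&(P[:,1]<.11)];print(len(q),q.min(0),q.max(0))
# dock by console frame guess, top & side points, height residual
A=np.radians(-16.4);C=np.array([.5983,.145])
for n in('top','side'):
    s=snap(n);W=cloud(s).reshape(-1,3);W=W[~np.isnan(W[:,0])]
    xy=(W[:,:2]-C)@np.array([[np.cos(A),-np.sin(A)],[np.sin(A),np.cos(A)]])*1000
    m=(abs(xy[:,0])<60)&(xy[:,1]>-125)&(xy[:,1]<-51)&(W[:,2]>.018)&(W[:,2]<.03)
    q=xy[m];print(n,'dock z',np.median(W[m,2]),cv2.minAreaRect(q.astype(np.float32)), np.percentile(q,[1,50,99],axis=0))
    m=(abs(xy[:,0])<60)&(xy[:,1]>-36)&(xy[:,1]<8)&(W[:,2]>.09);
    print('bar',xy[m].mean(0),np.median(W[m,2]),W[m,2].max(),m.sum())
    m=(abs(xy[:,0])<60)&(xy[:,1]>-46)&(xy[:,1]<-28)&(W[:,2]>.06);
    d=np.hypot(xy[m,0],W[m,2]*1000-42);k=d>44;print('ptr',xy[m][k].mean(0) if k.any() else 0,k.sum(), np.degrees(np.arctan2(xy[m][k,0],W[m][k,2]*1000-42)).round(0)[:20],d[k].round()[:20])
mv(.37,.1,.26,94.6);mv(.519,-.215,.26,94.6)
E
```

```text
((492.8267517089844, -227.10662841796875), (86.97039794921875, 56.5550651550293), 5.456007957458496)
335 [0.47650633 0.02521068 0.02003328] [0.64403562 0.10969527 0.02699751]
1173 [ 4.72803774e-01 -6.31790225e-03  2.98901284e-06] [0.70991059 0.10998811 0.02699751]
top dock z 0.023643050415448896 ((0.23748397827148438, -80.6160888671875), (58.94501495361328, 105.72755432128906), 89.82232666015625) [[ -39.26839384 -108.93413199]
 [  -1.06017623  -80.47127795]
 [  37.87876101  -51.58547158]]
bar [-50.64518707 -22.26859858] 0.11641176246602858 0.12220360374922457 109
ptr [-31.83444027 -35.09769348] 46 [ 18.  19.  18.  21.  18.  16.  20.  17.  17.  18.  19.  16.  15.   5.
   6. -26. -35. -35. -35. -34.] [53. 53. 56. 52. 50. 56. 51. 47. 48. 48. 47. 47. 50. 44. 44. 45. 92. 89.
 90. 89.]
side dock z 0.02399849786357322 ((-0.5405693054199219, -83.2890625), (64.36294555664062, 109.98001098632812), 89.8528060913086) [[ -47.39215019 -114.08116227]
 [  -0.62378157  -81.96815984]
 [  49.35818442  -51.30309924]]
bar [-49.76681444 -24.16866272] 0.10973864407340189 0.12106256060972853 54
ptr [-33.7383103  -34.91186921] 33 [-36. -35. -38. -37. -36. -34. -38. -39. -36. -35. -38. -39. -37. -40.
 -40. -40. -43. -41. -38. -35.] [98. 95. 97. 95. 93. 92. 95. 91. 91. 89. 93. 90. 89. 90. 88. 85. 87. 85.
 79. 74.]
dp [-310.9, -400.9, 0.7] len 507 twist [0.0, 0.0, -0.441] at [0.2206 0.5848 0.2607] F [-0.9 -0.1  0.6] t 1.2 q [-1.18  0.69 -0.19  1.57  0.16  0.9  -0.22]
dp [-561.5, -643.0, 0.7] len 854 twist [0.0, 0.0, -0.441] at [0.2206 0.5848 0.2607] F [-0.9 -0.1  0.6] t 1.2 q [-1.18  0.69 -0.19  1.57  0.16  0.9  -0.22]
```

Emit:
step_arm(
  motion=[
    {"dp":[-38,-48,0],"twist":[0,0,-0.1],"hand":1},
    {"dp":[-76,-98,0],"twist":[0,0,-0.2],"hand":1},
    {"dp":[-114,-147,0],"twist":[0,0,-0.3],"hand":1},
    {"dp":[-152,-196,0],"twist":[0,0,-0.4],"hand":1},
    {"dp":[-190,-245,0],"twist":[0,0,-0.44],"hand":1},
  ],
)

```text
clock: 1.82
tool_pos: [0.3125, 0.2868, 0.261]
eef_rot: [-0.041, 0.999, 0.0, 0.0]
contact_force: [1.2, -0.6, -0.4]
opening: 0.999
finger_force: 0.0
```

```bash
python3 -c "
from h import *
mv(.519,-.215,.15,94.6)"
```

```text
dp [-165.0, -516.9, 110.8] len 554 twist [0.001, 0.001, 0.001] at [0.3125 0.2868 0.261 ] F [ 1.2 -0.6 -0.4] t 1.825 q [-0.6   0.45 -0.37  2.13  0.28  0.6   0.49]
```

Emit:
step_arm(
  motion=[
    {"dp":[-18,-58,0],"twist":[0,0,0],"hand":1},
    {"dp":[-36,-116,0],"twist":[0,0,0],"hand":1},
    {"dp":[-54,-172,0],"twist":[0,0,0],"hand":1},
    {"dp":[-72,-230,0],"twist":[0,0,0],"hand":1},
    {"dp":[-90,-288,0],"twist":[0,0,0],"hand":1},
  ],
)

```text
clock: 2.45
tool_pos: [0.4253, 0.0067, 0.261]
eef_rot: [-0.04, 0.999, 0.0, 0.001]
contact_force: [1.2, 0.5, -0.4]
opening: 1.006
finger_force: 0.0
```

Emit:
step_arm(
  motion=[
    {"dp":[-18,-56,22],"twist":[0,0,0],"hand":1},
    {"dp":[-36,-112,44],"twist":[0,0,0],"hand":1},
    {"dp":[-54,-168,66],"twist":[0,0,0],"hand":0.6},
    {"dp":[-75,-228,88],"twist":[0,0,0],"hand":0.5},
    {"dp":[-75,-228,110],"twist":[0,0,0],"hand":0.5},
  ],
)

```text
clock: 3.08
tool_pos: [0.5184, -0.2189, 0.1498]
eef_rot: [-0.035, 0.999, -0.002, 0.001]
contact_force: [-1.0, 0.2, -1.2]
opening: 0.744
finger_force: 0.0
```

```bash
python3 -c "
from h import *
s=snap('top','t2');s2=snap('side','s2')
im=np.vstack([cv2.resize(q['pixels'][a:b,c:d,::-1],(800,300),interpolation=cv2.INTER_CUBIC) for q,a,b,c,d in [(s,225,300,250,450),(s2,240,315,220,420)]]);cv2.imwrite('pics/v2.png',im)
mv(.519,-.215,.0235,94.6)"
```

```text
dp [-3.5, -1.3, 124.9] len 125 twist [0.001, -0.004, -0.004] at [ 0.5159 -0.2141  0.1485] F [-0.2 -0.1 -0.2] t 3.175 q [ 0.51  0.78 -0.34  1.86  0.44  0.58  1.54]
```

View pics/v2.png

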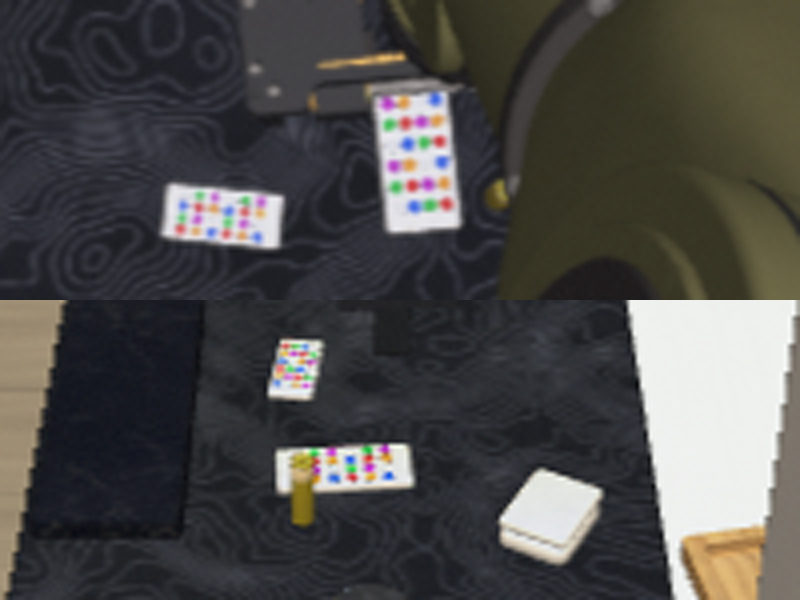

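The top crop shows the gripper over the far end of the remote. In the side crop the olive battery stands by the near end, clear of the fingers. Descending now.

Emit:
step_arm(
  motion=[
    {"dp":[-3.5,-1.5,40],"twist":[0,0,0],"hand":0.7},
    {"dp":[-3.5,-1.5,80],"twist":[0,0,0],"hand":0.7},
    {"dp":[-3.5,-1.5,105],"twist":[0,0,0],"hand":0.7},
    {"dp":[-3.5,-1.5,118],"twist":[0,0,0],"hand":0.7},
    {"dp":[-3.5,-1.5,118],"twist":[0,0,0],"hand":0.7},
  ],
)

```text
clock: 3.8
tool_pos: [0.521, -0.2133, 0.0329]
eef_rot: [-0.04, 0.999, 0.0, -0.0]
contact_force: [-0.3, -0.8, 0.3]
opening: 0.848
finger_force: 0.0
```

```bash
python3 -c "
from h import *
mv(.519,-.215,.0235,94.6);print(r.get_state()['opening'])"
```

```text
dp [2.1, -1.5, 9.4] len 10 twist [0.0, -0.0, 0.0] at [ 0.521  -0.2133  0.0329] F [-0.3 -0.8  0.3] t 3.8 q [ 0.43  0.97 -0.21  1.88  0.54  0.35  1.45]
0.8475905453905261
```

Emit:
step_arm(
  motion=[
    {"dp":[2,-1.5,9],"twist":[0,0,0],"hand":0.3},
    {"dp":[2,-1.5,9],"twist":[0,0,0],"hand":-0.3},
    {"dp":[2,-1.5,9],"twist":[0,0,0],"hand":-0.3},
    {"dp":[2,-1.5,9],"twist":[0,0,0],"hand":-0.3},
    {"dp":[2,-1.5,9],"twist":[0,0,0],"hand":-0.3},
  ],
  force=18,
)

```text
clock: 4.42
tool_pos: [0.5192, -0.2158, 0.024]
eef_rot: [-0.04, 0.999, -0.0, 0.0]
contact_force: [-0.4, -0.1, 2.5]
opening: 0.452
finger_force: 18.0
```

```bash
python3 -c "
from h import *
s=snap('side');print(r.get_state()['opening'],r.get_state()['finger_force'],rem(s,(285,273,328,290)))
yc=np.array([.2823,.9593]);p=np.array([.5983,.145])-.190*yc;print(p)
mv(.519,-.215,.09,94.6);mv(p[0],p[1],.1,-16.4)"
```

```text
0.4445098525412519 17.999620735645294 ((481.614501953125, -225.70753479003906), (63.094940185546875, 47.80353546142578), 1.8880844116210938)
[ 0.544663 -0.037267]
dp [0.1, 0.8, -66.0] len 66 twist [-0.0, 0.001, -0.001] at [ 0.5192 -0.2158  0.024 ] F [-1.1  0.4  3.2] t 4.475 q [ 0.43  0.98 -0.2   1.88  0.55  0.33  1.45]
dp [-39.6, 175.9, -76.0] len 196 twist [0.0, 0.001, 1.936] at [ 0.5192 -0.2158  0.024 ] F [-1.1  0.4  3.2] t 4.475 q [ 0.43  0.98 -0.2   1.88  0.55  0.33  1.45]
```

Emit:
step_arm(
  motion=[
    {"dp":[0,0,-20],"twist":[0,0,0],"hand":-0.3},
    {"dp":[0,0,-55],"twist":[0,0,0],"hand":-0.3},
    {"dp":[-5,20,-80],"twist":[0,0,0.16],"hand":-0.3},
    {"dp":[-10,40,-80],"twist":[0,0,0.32],"hand":-0.3},
    {"dp":[-15,60,-80],"twist":[0,0,0.48],"hand":-0.3},
  ],
)

```text
clock: 5.1
tool_pos: [0.5294, -0.1542, 0.1041]
eef_rot: [0.202, 0.979, 0.0, 0.0]
contact_force: [-0.0, 0.6, -0.3]
opening: 0.449
finger_force: 18.0
```

```bash
python3 -c "
from h import *
print(r.get_state()['opening'],r.get_state()['finger_force'])
mv(.5447,-.0373,.1,-16.4)"
```

```text
0.44940636302639053 17.992868721485138
dp [32.1, 113.4, 4.2] len 118 twist [0.001, 0.0, 1.451] at [ 0.5294 -0.1542  0.1041] F [-0.   0.6 -0.3] t 5.1 q [ 0.29  0.83 -0.16  1.91  0.29  0.42  1.09]
```

Emit:
step_arm(
  motion=[
    {"dp":[6,22,0],"twist":[0,0,0.16],"hand":-0.3},
    {"dp":[12,44,0],"twist":[0,0,0.32],"hand":-0.3},
    {"dp":[18,66,0],"twist":[0,0,0.48],"hand":-0.3},
    {"dp":[26,90,0],"twist":[0,0,0.64],"hand":-0.3},
    {"dp":[32,113,0],"twist":[0,0,0.8],"hand":-0.3},
  ],
)

```text
clock: 5.72
tool_pos: [0.5436, -0.0371, 0.1036]
eef_rot: [0.567, 0.824, 0.0, -0.0]
contact_force: [0.4, 0.8, -0.3]
opening: 0.449
finger_force: 18.0
```

Emit:
step_arm(
  motion=[
    {"dp":[0,0,0],"twist":[0,0,0.16],"hand":-0.3},
    {"dp":[0,0,0],"twist":[0,0,0.32],"hand":-0.3},
    {"dp":[0,0,0],"twist":[0,0,0.48],"hand":-0.3},
    {"dp":[0,0,0],"twist":[0,0,0.65],"hand":-0.3},
    {"dp":[0,0,0],"twist":[0,0,0.65],"hand":-0.3},
  ],
)

```text
clock: 6.35
tool_pos: [0.5436, -0.0379, 0.1036]
eef_rot: [0.798, 0.602, -0.0, -0.0]
contact_force: [-0.8, 0.8, -0.6]
opening: 0.448
finger_force: 18.0
```

```bash
python3 -c "
from h import *
s=snap('top');s2=snap('side')
im=np.hstack([cv2.resize(q['pixels'][a:b,c:d,::-1],(400,400),interpolation=cv2.INTER_CUBIC) for q,a,b,c,d in [(s,180,310,170,300),(s2,180,280,260,360)]]);cv2.imwrite('pics/v3.png',im)
print(r.get_state()['opening'],r.get_state()['finger_force'])
mv(.5447,-.0373,.026,-16.4)"
```

```text
0.4509194776211703 17.999264001846313
dp [1.0, 0.8, 77.6] len 78 twist [-0.0, -0.0, 0.009] at [ 0.5437 -0.038   0.1036] F [-0.6 -0.  -0.7] t 6.45 q [-0.13  0.84  0.19  1.94 -0.38  0.4   0.07]
```

View pics/v3.png

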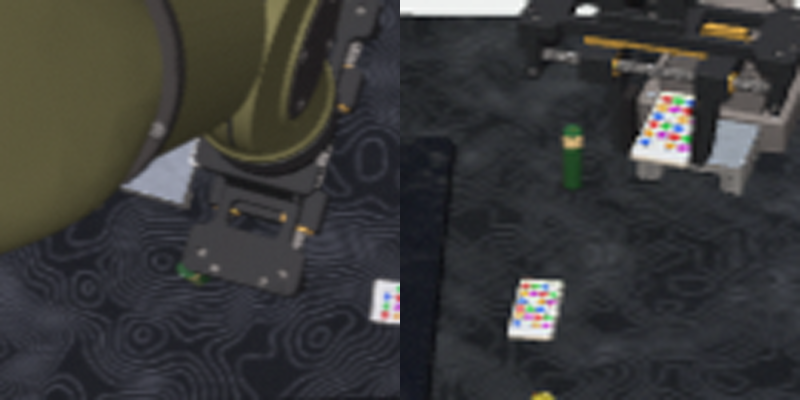

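The side crop shows the remote held level by its end and aimed at the dock; the top crop shows the gripper clear of the green battery. Lowering it in front of the slot.

Emit:
step_arm(
  motion=[
    {"dp":[1,1,30],"twist":[0,0,0.009],"hand":-0.3},
    {"dp":[1,1,55],"twist":[0,0,0.009],"hand":-0.3},
    {"dp":[1,1,70],"twist":[0,0,0.009],"hand":-0.3},
    {"dp":[1,1,77.5],"twist":[0,0,0.009],"hand":-0.3},
    {"dp":[1,1,77.5],"twist":[0,0,0.009],"hand":-0.3},
  ],
)

```text
clock: 7.08
tool_pos: [0.545, -0.0376, 0.0262]
eef_rot: [0.801, 0.598, -0.0, -0.0]
contact_force: [-0.2, 0.0, 0.2]
opening: 0.448
finger_force: 18.0
```

```bash
python3 -c "
from h import *
s=snap('side');im=cv2.resize(s['pixels'][190:260,290:370,::-1],(800,600),interpolation=cv2.INTER_CUBIC)
cv2.imwrite('pics/v4.png',im[:,:])
C=np.array([.5983,.145]);xc=np.array([.9593,-.2823]);yc=np.array([.2823,.9593])
st=r.get_state();d=st['tool_pos'][:2]-C;print('console xy',d@xc,d@yc)
p=C-.129*yc;mv(p[0],p[1],.026,-16.4)
# projected slot mouth corners in crop
for X in(-.023,.023):
  for z in (0,.014):
    w=np.r_[C+X*xc-.109*yc,z];u=w2p(s,w);print(X,z,(u-[290,190])*[10,8.57])
"
```

```text
console xy 0.0006641048319448023 -0.19011681408930872
dp [61.1, -0.8, 0.6] len 61 twist [0.001, -0.0, -0.003] at [ 0.5453 -0.0376  0.0266] F [ 0.6 -0.4 -0.2] t 7.125 q [-0.08  0.98  0.12  1.94 -0.41  0.25  0.09]
-0.023 0 [345.20153014 300.31389009]
-0.023 0.014 [346.02376951 266.42772689]
0.023 0 [496.64448981 322.10426782]
0.023 0.014 [498.22422804 288.12520863]
```

View pics/v4.png

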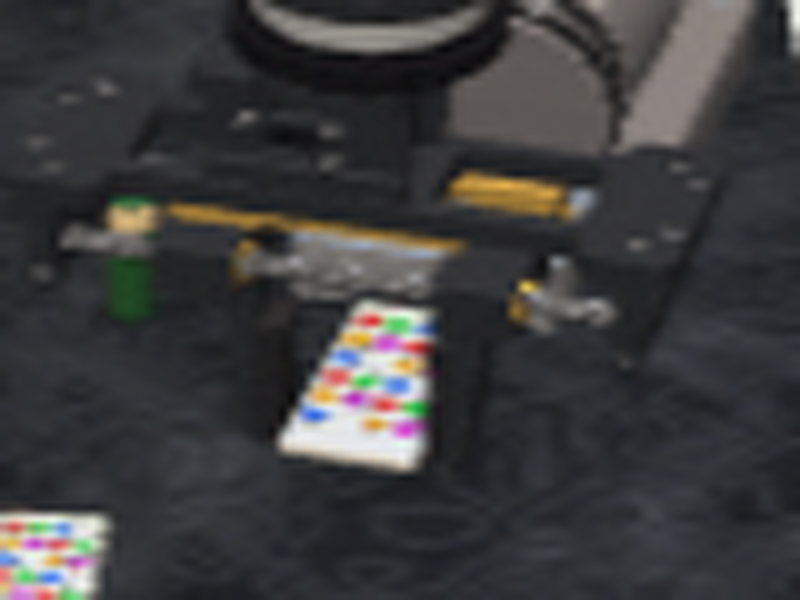

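The crop shows the remote level, pointing at the slot and clear of the green battery. Inserting.

Emit:
step_arm(
  motion=[
    {"dp":[8,-0.7,1],"twist":[0,0,0],"hand":-0.3},
    {"dp":[15,-0.7,1],"twist":[0,0,0],"hand":-0.3},
    {"dp":[22,-0.7,1],"twist":[0,0,0],"hand":-0.3},
    {"dp":[28,-0.7,1],"twist":[0,0,0],"hand":-0.3},
    {"dp":[34,-0.7,1],"twist":[0,0,0],"hand":-0.3},
  ],
)

```text
clock: 7.75
tool_pos: [0.5542, -0.0042, 0.0252]
eef_rot: [0.801, 0.598, 0.0, -0.0]
contact_force: [-0.4, 0.8, -0.4]
opening: 0.449
finger_force: 18.0
```

```bash
cat > c.py <<'E'
from h import *
C=np.array([.5983,.145]);xc=np.array([.9593,-.2823]);yc=np.array([.2823,.9593])
st=r.get_state();d=st['tool_pos'][:2]-C
print('console xy',np.round([d@xc,d@yc],4),'z',round(st['tool_pos'][2],4),'Fc',np.round([st['contact_force'][:2]@xc,st['contact_force'][:2]@yc,st['contact_force'][2]],1),'op',round(st['opening'],3),st['clock'])
E
python3 c.py
```

```text
console xy [-0.0002 -0.1556] z 0.0252 Fc [-0.6  0.7 -0.4] op 0.449 7.75
```

Emit:
step_arm(
  motion=[
    {"dp":[8,0,0],"twist":[0,0,0],"hand":-0.3},
    {"dp":[14,0,0],"twist":[0,0,0],"hand":-0.3},
    {"dp":[19,0,0],"twist":[0,0,0],"hand":-0.3},
    {"dp":[23,0,0],"twist":[0,0,0],"hand":-0.3},
    {"dp":[26,0,0],"twist":[0,0,0],"hand":-0.3},
  ],
)

```text
clock: 8.38
tool_pos: [0.5613, 0.0197, 0.0252]
eef_rot: [0.802, 0.598, -0.0, 0.0]
contact_force: [-0.8, -4.0, -0.4]
opening: 0.451
finger_force: 18.0
```

Emit:
step_arm(
  motion=[
    {"dp":[2,0,1],"twist":[0,0,0],"hand":-0.3},
    {"dp":[3,0,1],"twist":[0,0,0],"hand":-0.3},
    {"dp":[4,0,1],"twist":[0,0,0],"hand":-0.3},
  ],
)

```text
clock: 8.75
tool_pos: [0.5613, 0.0199, 0.0242]
eef_rot: [0.802, 0.597, -0.002, 0.001]
contact_force: [-3.0, -9.1, 0.9]
opening: 0.449
finger_force: 18.0
```

```bash
python3 c.py
```

```text
console xy [-0.0002 -0.1305] z 0.0242 Fc [-0.3 -9.6  0.9] op 0.449 8.75
```

Emit:
step_arm(
  motion=[
    {"dp":[0,0,-0.5],"twist":[0,0,0],"hand":0.3},
    {"dp":[0,0,-0.5],"twist":[0,0,0],"hand":0.5},
    {"dp":[0,0,-0.5],"twist":[0,0,0],"hand":0.5},
    {"dp":[-15,0,-30],"twist":[0,0,0],"hand":0.5},
    {"dp":[-50,0,-70],"twist":[0,0,0],"hand":-1},
  ],
)

```text
clock: 9.38
tool_pos: [0.5483, -0.0218, 0.0941]
eef_rot: [0.8, 0.6, 0.0, -0.001]
contact_force: [0.8, -0.2, -1.1]
opening: 0.658
finger_force: 0.0
```

```bash
python3 c.py;python3 - <<'E'
from h import *
C=np.array([.5983,.145]);xc=np.array([.9593,-.2823]);yc=np.array([.2823,.9593])
im=[]
for n,b in (('side',(300,200,350,250)),('top',(200,195,260,255))):
    s=snap(n);im.append(cv2.resize(s['pixels'][b[1]:b[3],b[0]:b[2],::-1],(400,400),interpolation=cv2.INTER_CUBIC))
    for y in (-.109,-.144):
        print(n,y,((w2p(s,[np.r_[C+y*yc+X*xc,.0075] for X in(-.02,.02)])-b[:2])*400/(b[2]-b[0])).round())
cv2.imwrite('pics/v5.png',np.hstack(im))
E
```

```text
console xy [-0.0008 -0.1741] z 0.0941 Fc [ 0.8  0.  -1.1] op 0.658 9.375
side -0.109 [[204. 185.]
 [310. 202.]]
side -0.144 [[179. 237.]
 [286. 255.]]
top -0.109 [[220. 290.]
 [257. 176.]]
top -0.144 [[322. 319.]
 [358. 204.]]
```

View pics/v5.png

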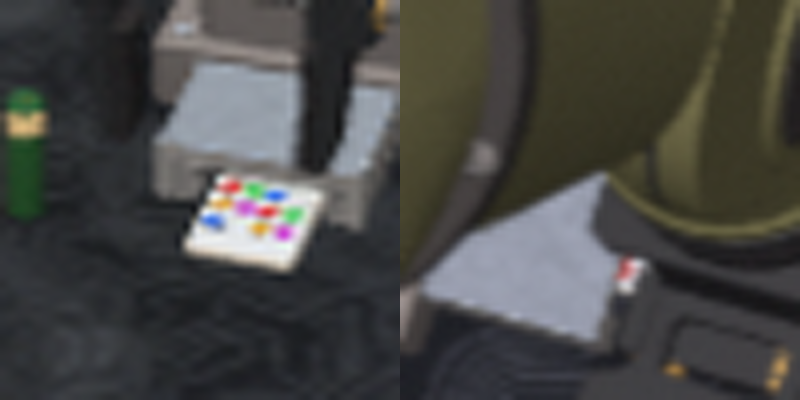

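The remote sits straight in the slot with its outer end near the predicted home line at (240,255) in the left half. It could still be 1–3 mm short, so I'll press on its end with closed fingertips.

Emit:
step_arm(
  motion=[
    {"dp":[-10,-1,0],"twist":[0,0,0],"hand":-1},
    {"dp":[-10,-1,20],"twist":[0,0,0],"hand":-1},
    {"dp":[-10,-1,45],"twist":[0,0,0],"hand":-1},
    {"dp":[-10,-1,68],"twist":[0,0,0],"hand":-1},
    {"dp":[0,-1,68],"twist":[0,0,0],"hand":-1},
  ],
)

```text
clock: 10.1
tool_pos: [0.5461, -0.0234, 0.024]
eef_rot: [0.802, 0.598, -0.001, -0.001]
contact_force: [0.4, -0.3, 0.3]
opening: 0.007
finger_force: 0.0
```

```bash
python3 c.py
```

```text
console xy [-0.0025 -0.1763] z 0.024 Fc [ 0.5 -0.1  0.3] op 0.007 10.1
```

Emit:
step_arm(
  motion=[
    {"dp":[8,2,0],"twist":[0,0,0],"hand":-1},
    {"dp":[14,2,0],"twist":[0,0,0],"hand":-1},
    {"dp":[18,2,0],"twist":[0,0,0],"hand":-1},
    {"dp":[21,2,0],"twist":[0,0,0],"hand":-1},
    {"dp":[23,2,0],"twist":[0,0,0],"hand":-1},
  ],
)

```text
clock: 10.72
tool_pos: [0.5553, -0.0041, 0.0263]
eef_rot: [0.802, 0.597, -0.001, 0.001]
contact_force: [-2.0, -6.3, 1.1]
opening: 0.004
finger_force: 3.3
```

```bash
python3 c.py
```

```text
console xy [ 0.0008 -0.1552] z 0.0263 Fc [-0.2 -6.6  1.1] op 0.004 10.725
```

Emit:
step_arm(
  motion=[
    {"dp":[2,0,1],"twist":[0,0,0],"hand":-1},
    {"dp":[4,0,1],"twist":[0,0,0],"hand":-1},
    {"dp":[5,0,1],"twist":[0,0,0],"hand":-1},
    {"dp":[5,0,1],"twist":[0,0,0],"hand":-1},
  ],
)

```text
clock: 11.22
tool_pos: [0.5554, -0.0039, 0.0258]
eef_rot: [0.803, 0.596, -0.003, 0.002]
contact_force: [-4.1, -11.2, 5.4]
opening: 0.002
finger_force: 6.1
```

```bash
python3 c.py
```

```text
console xy [ 0.0009 -0.1549] z 0.0258 Fc [ -0.7 -11.9   5.4] op 0.002 11.225
```

The remote is hard against the stop: 12 N pressing it gives no further motion. I'll back off and rise, and measure the pointer in the first, unobstructed pictures.

Emit:
step_arm(
  motion=[
    {"dp":[-15,0,0],"twist":[0,0,0],"hand":-1},
    {"dp":[-35,0,-30],"twist":[0,0,0],"hand":-1},
    {"dp":[-35,0,-85],"twist":[0,0,0],"hand":-1},
    {"dp":[-35,0,-140],"twist":[0,0,0],"hand":-1},
    {"dp":[-35,0,-185],"twist":[0,0,0],"hand":-1},
  ],
)

```text
clock: 11.85
tool_pos: [0.5475, -0.0305, 0.2124]
eef_rot: [0.801, 0.598, 0.001, 0.0]
contact_force: [0.5, -0.4, -0.4]
opening: 0.006
finger_force: 0.0
```

```bash
cat > ov.py <<'E'
from h import *
C=np.array([.5983,.145]);xc=np.array([.9593,-.2823]);yc=np.array([.2823,.9593])
def W(x,y,z): return np.r_[C+x*xc+y*yc,z]
def pt(rad,y,th): return W(rad*np.sin(th),y,.042+rad*np.cos(th))
def ov(img,s,b,lines,k,out):
    im=cv2.resize(img[b[1]:b[3],b[0]:b[2]],None,fx=k,fy=k,interpolation=cv2.INTER_CUBIC);o=im.copy()
    for y,r0,r1,th,col in lines:
        p=(w2p(s,np.array([pt(r0,y,th),pt(r1,y,th)]))-b[:2]+.5)*k
        cv2.line(o,tuple(int(v) for v in p[0]),tuple(int(v) for v in p[1]),col,1,cv2.LINE_AA)
    return np.vstack([im,o]) if out else o
E
python3 - <<'E'
from ov import *
import os
cols=[(0,0,255),(0,255,255),(0,255,0),(255,255,0)]
L=[(-.037,.040,.053,t,c) for t,c in zip((.2,.3,.4,.5),cols)]+[(-.02,.04,.09,t,c) for t,c in zip((-.75,-.65,-.55),cols)]
res=[]
for n,b in(('top',(160,185,225,245)),('side',(315,165,380,225))):
    s=snap(n);img=cv2.imread(f'pics/{n}.png');res.append(cv2.resize(ov(img,s,b,L,8,True),(390,600)))
cv2.imwrite('pics/v6.png',np.hstack([cv2.resize(x,(400,600)) for x in res]))
E
python3 c.py
```

```text
console xy [ 0.0035 -0.1825] z 0.2147 Fc [0.5 0.3 0.2] op 0.006 11.95
```

View pics/v6.png

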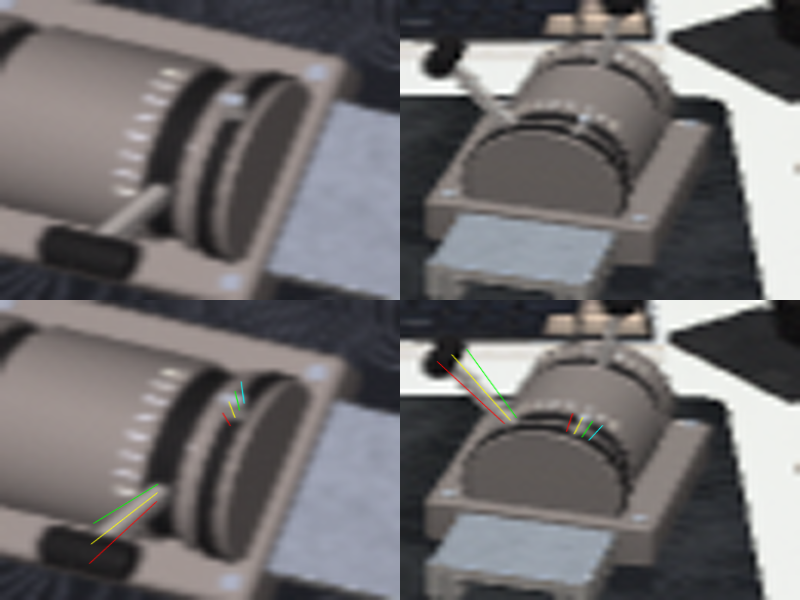

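In v6 the pointer (top half (233,100), side half (580,122)) lies on the yellow 0.3 rad line in both views. The lever sits at about -0.64 rad from upright. I'll push the grip from the front with the closed fingers.

Emit:
step_arm(
  motion=[
    {"dp":[0,-50,0],"twist":[0,0,0],"hand":-1},
    {"dp":[30,-90,0],"twist":[0,0,0],"hand":-1},
    {"dp":[75,-114,0],"twist":[0,0,0],"hand":-1},
    {"dp":[120,-114,0],"twist":[0,0,0],"hand":-1},
    {"dp":[162,-114,0],"twist":[0,0,0],"hand":-1},
  ],
)

```text
clock: 12.58
tool_pos: [0.4837, 0.1589, 0.2095]
eef_rot: [0.801, 0.598, -0.0, -0.001]
contact_force: [1.9, -0.4, -0.2]
opening: 0.004
finger_force: 0.0
```

Emit:
step_arm(
  motion=[
    {"dp":[0,0,30],"twist":[0,0,0],"hand":-1},
    {"dp":[0,0,60],"twist":[0,0,0],"hand":-1},
    {"dp":[0,0,90],"twist":[0,0,0],"hand":-1},
    {"dp":[0,0,90],"twist":[0,0,0],"hand":-1},
  ],
)

```text
clock: 13.08
tool_pos: [0.4823, 0.1567, 0.1181]
eef_rot: [0.801, 0.598, -0.002, -0.001]
contact_force: [-0.5, 0.1, -0.3]
opening: 0.004
finger_force: 0.0
```

```bash
python3 c.py
```

```text
console xy [-0.1145 -0.0215] z 0.1181 Fc [-0.5 -0.  -0.3] op 0.004 13.075
```

Emit:
step_arm(
  motion=[
    {"dp":[1,15,0],"twist":[0,0,0],"hand":-1},
    {"dp":[1,27,-2],"twist":[0,0,0],"hand":-1},
    {"dp":[1,37,-7],"twist":[0,0,0],"hand":-1},
    {"dp":[1,47,-12],"twist":[0,0,0],"hand":-1},
    {"dp":[1,56,-16],"twist":[0,0,0],"hand":-1},
  ],
)

```text
clock: 13.7
tool_pos: [0.5367, 0.1426, 0.1371]
eef_rot: [0.801, 0.598, -0.001, -0.002]
contact_force: [-3.7, 1.4, 2.8]
opening: 0.005
finger_force: 2.0
```

```bash
python3 c.py; python3 -c "
from h import *
s=snap('side');b=(300,140,380,200)
W=cloud(s)
cv2.imwrite('pics/v7.png',cv2.resize(s['pixels'][140:200,300:380,::-1],(640,480),interpolation=cv2.INTER_CUBIC))"
```

```text
console xy [-0.0584 -0.0197] z 0.1371 Fc [-4.   0.3  2.8] op 0.005 13.7
```

View pics/v7.png

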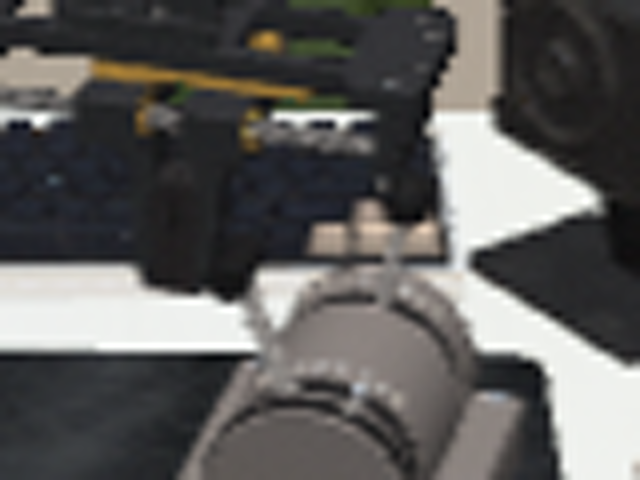

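The fingers are on the grip and the lever is following them (foot of the arm at (265,330)); about 4 N. Pushing on, short of the target.

Emit:
step_arm(
  motion=[
    {"dp":[0,10,-3],"twist":[0,0,0],"hand":-1},
    {"dp":[0,20,-4],"twist":[0,0,0],"hand":-1},
    {"dp":[0,30,-5],"twist":[0,0,0],"hand":-1},
    {"dp":[0,39,-4],"twist":[0,0,0],"hand":-1},
    {"dp":[0,46,-3],"twist":[0,0,0],"hand":-1},
  ],
)

```text
clock: 14.38
tool_pos: [0.5831, 0.1284, 0.139]
eef_rot: [0.802, 0.598, 0.0, 0.0]
contact_force: [-1.0, -0.6, 1.4]
opening: 0.003
finger_force: 0.7
```

```bash
python3 c.py; cat > m.py <<'E'
from ov import *
for n in('top','side'):
    s=snap(n);P=cloud(s).reshape(-1,3);g=s['pixels'].reshape(-1,3).astype(int).max(-1)
    ok=~np.isnan(P[:,0]);P=P[ok];g=g[ok];d=P[:,:2]-C
    x,y,z=d@xc*1000,d@yc*1000,P[:,2]*1000-42
    rr=np.hypot(x,z);th=np.arctan2(x,z)
    for nm,m in (('bar',(y>-38)&(y<-2)&(rr>80)&(rr<100)&(abs(th)<.8)),('arm',(y>-28)&(y<-12)&(rr>48)&(rr<80)&(abs(th)<.8)),('ptr',(y>-44)&(y<-31)&(rr>45)&(rr<60)&(abs(th)<.8)),('ball',(y>36)&(y<64)&(rr>70)&(rr<100)&(abs(th)<.9))):
        if m.sum(): print(n,nm,m.sum(),'th med',round(np.median(th[m]),3),'p10-90',np.percentile(th[m],[10,90]).round(2),'xyr',x[m].mean().round(1),y[m].mean().round(1),rr[m].mean().round(1))
    for t in('bar_grip','preset_tip'):
        for o in r.search_frame(n,t)[:2]:
            w=c2w(s,o['at']);dd=w[:2]-C;X,Z=dd@xc*1000,w[2]*1000-42;print(n,t,round(o['score'],2),'x,y,z',round(X),round(dd@yc*1000),round(Z+42),'th',round(np.arctan2(X,Z),3))
E
python3 m.py
```

```text
console xy [-0.0099 -0.0203] z 0.139 Fc [-0.8 -0.8  1.4] op 0.003 14.375
top bar 38 th med 0.047 p10-90 [-0.03  0.17] xyr 5.0 -31.9 89.8
top arm 10 th med 0.136 p10-90 [0.1  0.18] xyr 7.7 -23.9 55.8
top ptr 15 th med 0.304 p10-90 [0.28 0.36] xyr 15.6 -38.6 50.6
top preset_tip 0.73 x,y,z -1 -37 78 th -0.036
side bar 103 th med 0.021 p10-90 [-0.21  0.21] xyr 1.0 -28.2 92.2
side arm 28 th med 0.131 p10-90 [-0.07  0.2 ] xyr 5.2 -23.1 65.6
side ptr 5 th med 0.339 p10-90 [0.28 0.36] xyr 15.5 -38.6 48.9
side ball 40 th med 0.145 p10-90 [0.05 0.23] xyr 12.7 43.7 87.7
side bar_grip 0.36 x,y,z 139 -403 24 th 1.699
```

Emit:
step_arm(
  motion=[
    {"dp":[0,5,0],"twist":[0,0,0],"hand":-1},
    {"dp":[0,10,1],"twist":[0,0,0],"hand":-1},
    {"dp":[0,10,1],"twist":[0,0,0],"hand":-1},
  ],
)

```text
clock: 15.05
tool_pos: [0.5925, 0.1257, 0.1382]
eef_rot: [0.802, 0.598, 0.0, 0.0]
contact_force: [0.3, -0.7, 0.6]
opening: 0.003
finger_force: 0.0
```

```bash
python3 c.py
```

```text
console xy [-0.0002 -0.0201] z 0.1382 Fc [ 0.5 -0.6  0.6] op 0.003 15.05
```

Emit:
step_arm(
  motion=[
    {"dp":[0,-30,0],"twist":[0,0,0],"hand":-1},
    {"dp":[0,-80,-10],"twist":[0,0,0],"hand":-1},
    {"dp":[0,-135,-60],"twist":[0,0,0],"hand":-1},
    {"dp":[0,-140,-110],"twist":[0,0,0],"hand":-1},
    {"dp":[0,-140,-150],"twist":[0,0,0],"hand":-1},
  ],
)

```text
clock: 15.68
tool_pos: [0.457, 0.1663, 0.2905]
eef_rot: [0.801, 0.598, 0.001, -0.0]
contact_force: [0.4, 0.1, 0.1]
opening: 0.009
finger_force: 0.0
```

```bash
python3 c.py; python3 m.py
```

```text
console xy [-0.1416 -0.0194] z 0.2905 Fc [0.3 0.2 0.1] op 0.009 15.675
top bar 135 th med 0.239 p10-90 [0.19 0.31] xyr 23.0 -22.7 94.5
top arm 33 th med 0.223 p10-90 [0.2  0.28] xyr 14.8 -22.3 63.5
top ptr 15 th med 0.295 p10-90 [0.27 0.35] xyr 13.8 -38.6 50.7
top ball 105 th med 0.121 p10-90 [0.05 0.21] xyr 11.4 46.3 90.2
top bar_grip 0.52 x,y,z 18 -20 131 th 0.198
top preset_tip 0.58 x,y,z -3 -39 78 th -0.083
side bar 41 th med 0.271 p10-90 [0.21 0.32] xyr 24.4 -25.3 93.5
side arm 19 th med 0.241 p10-90 [0.2 0.3] xyr 15.4 -24.2 62.7
side ptr 5 th med 0.314 p10-90 [0.28 0.35] xyr 15.2 -39.9 48.9
side ball 41 th med 0.142 p10-90 [0.06 0.23] xyr 12.2 45.0 86.9
side bar_grip 0.62 x,y,z 14 -25 128 th 0.162
```

```bash
python3 - <<'E'
from ov import *
for n in('top','side'):
    s=snap(n);np.save(f'{n}_now.npy',s['pixels']);g=s['pixels'].astype(int)
    c=w2p(s,pt(.05,-.037,.31)).round().astype(int);print(n,'ptr centre',c,'tip',w2p(s,pt(.053,-.037,.31)),'root',w2p(s,pt(.04,-.037,.31)))
    print(g[c[1]-6:c[1]+7,c[0]-7:c[0]+8].mean(-1).round().astype(int))
    # bar
    c=w2p(s,pt(.09,-.02,.26));b=c.round().astype(int)
    y0,x0=b[1]-14,b[0]-16
    m=g[y0:y0+28,x0:x0+32].max(-1)<70
    print('bar region');print('\n'.join(''.join('#' if v else '.' for v in q) for q in m),x0,y0)
    for t in (.2,.26,.32):
        e=w2p(s,np.array([pt(.09,-.035,t),pt(.09,-.005,t)]));print(t,(e-[x0,y0]).round(1).tolist())
E
```

```text
top ptr centre [197 205] tip [196.76348996 204.58243099] root [197.73598923 207.93342753]
[[ 61  39  40  38  31  36  57  92 116 120 114 102  96  85  75]
 [ 89  62  36  27  26  26  33  58  90 102  91  68  42  33  33]
 [ 89  47  30  28  28  33  57  91 109 102  73  39  29  30  47]
 [ 77  40  29  30  32  52  91 116 115  95  53  32  33  51  80]
 [ 81  58  37  32  47  94 132 133 112  81  41  32  48  81 100]
 [ 96  81  42  38  80 138 173 180 174 128  54  43  81 107  94]
 [ 92  78  49  55 100 138 157 172 168 120  59  72 104 105  78]
 [ 95  81  60  81 120 134 133 130 121  97  70  93 112  89  66]
 [106  82  71 104 136 133 124 124 121 107  94 111 103  72  63]
 [102  77  86 125 141 131 113 107 110 108 105 115  85  66  63]
 [ 84  74 107 142 143 119  71  52  57  84 114 106  70  64  63]
 [ 50  73 117 144 135 100  51  41  57 101 119  88  67  63  64]
 [ 49  88 131 146 124  72  45  46  83 121 116  73  64  63  63]]
bar region
################################
################################
################################
.###############################
....###########################.
........######
[... 2104 characters left out ...]
###...........###........#####
#######################...######
...............####.......######
..............#####.........####
..............#####..........###
............######.............#
........##########..............
.............#####..............
...............#.###............
...................##...........
.....................#..........
......................#.........
................................
.......................#..#.....
..........................######
..........................######
..........................######
..#######.................###### 333 161
0.2 [[12.6, 15.4], [15.0, 10.7]]
0.26 [[14.4, 16.1], [16.7, 11.3]]
0.32 [[16.1, 16.8], [18.4, 12.0]]
```

Pointer and grip were compared numerically in both views: pointer ≈ 0.315 rad, lever ≈ 0.273 rad. The grip needs about 3.7 mm more, so TCP x goes to +3.5 mm.

Emit:
step_arm(
  motion=[
    {"dp":[0,10,50],"twist":[0,0,0],"hand":-1},
    {"dp":[0,40,100],"twist":[0,0,0],"hand":-1},
    {"dp":[-1,70,145],"twist":[0,0,0],"hand":-1},
    {"dp":[-1,110,153],"twist":[0,0,0],"hand":-1},
    {"dp":[-1,125,153],"twist":[0,0,0],"hand":-1},
  ],
)

```text
clock: 16.7
tool_pos: [0.5784, 0.1272, 0.1327]
eef_rot: [0.802, 0.597, -0.001, 0.0]
contact_force: [0.0, -0.4, -0.4]
opening: 0.005
finger_force: 0.0
```

```bash
python3 c.py
```

```text
console xy [-0.0141 -0.0227] z 0.1327 Fc [ 0.2 -0.4 -0.4] op 0.005 16.7
```

Emit:
step_arm(
  motion=[
    {"dp":[2,8,-5],"twist":[0,0,0],"hand":-1},
    {"dp":[2,13,-5],"twist":[0,0,0],"hand":-1},
    {"dp":[2,15.5,-5],"twist":[0,0,0],"hand":-1},
    {"dp":[2,17.5,-5],"twist":[0,0,0],"hand":-1},
    {"dp":[2,17.5,-5],"twist":[0,0,0],"hand":-1},
  ],
)

```text
clock: 17.32
tool_pos: [0.5939, 0.1266, 0.1402]
eef_rot: [0.801, 0.598, -0.0, -0.001]
contact_force: [-0.0, 0.7, -0.9]
opening: 0.004
finger_force: 0.5
```

```bash
python3 c.py
```

```text
console xy [ 0.0009 -0.0189] z 0.1402 Fc [-0.2  0.6 -0.9] op 0.004 17.325
```

Emit:
step_arm(
  motion=[
    {"dp":[0,1.5,1],"twist":[0,0,0],"hand":-1},
    {"dp":[0,2.5,2],"twist":[0,0,0],"hand":-1},
    {"dp":[0,2.5,2],"twist":[0,0,0],"hand":-1},
  ],
)

```text
clock: 17.7
tool_pos: [0.597, 0.1255, 0.1382]
eef_rot: [0.802, 0.598, 0.0, -0.0]
contact_force: [-0.2, 0.9, -0.5]
opening: -0.001
finger_force: 0.3
```

```bash
python3 c.py
```

```text
console xy [ 0.0043 -0.0191] z 0.1382 Fc [-0.5  0.8 -0.5] op -0.001 17.7
```

Emit:
step_arm(
  motion=[
    {"dp":[0,-30,0],"twist":[0,0,0],"hand":-1},
    {"dp":[0,-80,-10],"twist":[0,0,0],"hand":-1},
    {"dp":[0,-135,-60],"twist":[0,0,0],"hand":-1},
    {"dp":[0,-140,-110],"twist":[0,0,0],"hand":-1},
    {"dp":[0,-140,-150],"twist":[0,0,0],"hand":-1},
  ],
)

```text
clock: 18.32
tool_pos: [0.4621, 0.1658, 0.2904]
eef_rot: [0.801, 0.598, 0.001, -0.0]
contact_force: [0.6, -0.2, 0.5]
opening: 0.002
finger_force: 0.0
```

```bash
python3 c.py; python3 m.py | grep -v search; cat > f.py <<'E'
from ov import *
for n in('top','side'):
    s=snap(n);g=s['pixels'].astype(int)
    y0,x0=(180,169) if n=='top' else (161,333)
    m=(g[y0:y0+28,x0:x0+32].max(-1)<70).astype(np.uint8)
    k,l,st,ce=cv2.connectedComponentsWithStats(m,connectivity=4)
    for i in range(1,k):
        if st[i,4]>15: print(n,st[i],ce[i].round(2))
    print('\n'.join(''.join('#' if v else '.' for v in q) for q in m[6:22]))
    for t in (.2,.26,.32,.38):
        e=w2p(s,pt(.09,-.02,t));print(t,(e-[x0,y0]).round(1).tolist())
E
python3 f.py
```

```text
console xy [-0.1366 -0.0185] z 0.2904 Fc [0.7 0.  0.5] op 0.002 18.325
top bar 133 th med 0.286 p10-90 [0.24 0.36] xyr 27.2 -22.7 94.5
top arm 36 th med 0.274 p10-90 [0.25 0.32] xyr 17.4 -22.3 63.4
top ptr 15 th med 0.31 p10-90 [0.28 0.34] xyr 15.4 -38.5 50.8
top ball 105 th med 0.121 p10-90 [0.05 0.21] xyr 11.5 46.4 90.0
top bar_grip 0.72 x,y,z 20 -20 127 th 0.229
top preset_tip 0.59 x,y,z -5 -37 78 th -0.125
side bar 40 th med 0.305 p10-90 [0.24 0.38] xyr 28.3 -25.5 93.6
side arm 19 th med 0.298 p10-90 [0.25 0.34] xyr 18.5 -24.4 63.0
side ptr 3 th med 0.338 p10-90 [0.3  0.34] xyr 16.4 -38.7 51.8
side ball 43 th med 0.148 p10-90 [0.06 0.23] xyr 12.6 43.3 87.7
side bar_grip 0.59 x,y,z -84 -138 33 th -1.674
side preset_tip 0.39 x,y,z 8 -36 34 th 2.326
top [  0   0  32  18 375] [17.92  6.59]
top [23 18  6  8 27] [24.78 21.04]
...........#####################
...........#####################
..........######################
..........######################
..........######################
.........#################....##
.........#################......
.........################.......

[... 377 characters left out ...]
 [26  9  6  7 27] [29.15 11.67]
side [ 8 11 15  9 51] [16.73 14.76]
side [26 23  6  5 25] [28.4 25.4]
###########.....####............
######..........................
######................#.........
######........................##
#####......................#####
###############..######...######
................#####.....######
................#####.......####
...............######........###
..............######...........#
........############............
...............####.............
...............#####............
...................##...........
.....................#..........
......................#.........
0.2 [13.8, 13.0]
0.26 [15.6, 13.7]
0.32 [17.3, 14.4]
0.38 [18.9, 15.2]
```

```bash
python3 - <<'E'
from ov import *
res=[]
L=[(-.037,.043,.060,.315,(0,0,255)),(-.02,.043,.10,.315,(0,255,0))]
for n,b in(('top',(175,180,215,220)),('side',(325,165,365,205))):
    s=snap(n);res.append(cv2.resize(ov(s['pixels'][:,:,::-1].copy(),s,b,L,10,True),(300,600)))
cv2.imwrite('pics/v8.png',np.hstack(res))
for n in('battery_1','battery_2'):pass
s=snap('side')
for t in('battery_1','parts_jar','earbud_case'):
    for o in r.search_frame('side',t)[:2]:print(t,round(o['score'],2),c2w(s,o['at']).round(3))
E
```

```text
battery_1 0.53 [ 0.464 -0.27   0.034]
parts_jar 0.6 [ 0.508 -0.403  0.048]
earbud_case 0.73 [ 0.616 -0.282  0.027]
```

View pics/v8.png

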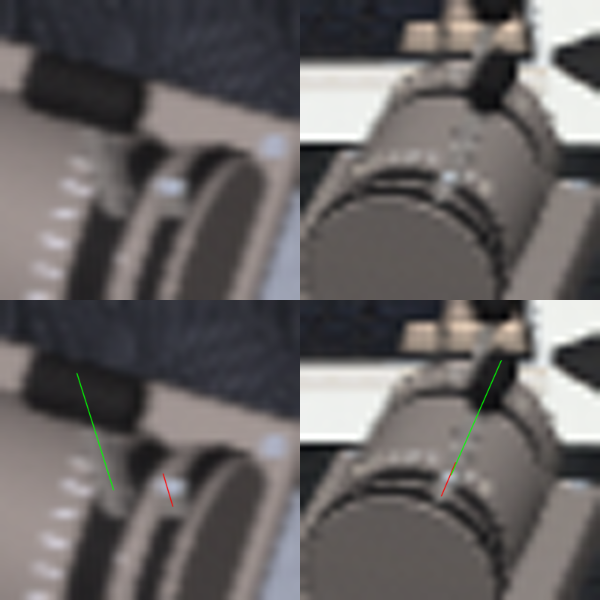

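The last picture shows that in both views the 0.315 line runs along the pointer ((168,190) and (447,180)) and through the grip's centre ((85,95) and (493,80)), so they are in line. One last check on the green battery and the remote, then I'll hand in.

```bash
python3 - <<'E'
from ov import *
s=snap('side');P=cloud(s);W_=P.reshape(-1,3);m=(np.hypot(W_[:,0]-.481,W_[:,1]-.041)<.02)&(W_[:,2]>.01)
print('b1',m.sum(),W_[m].mean(0).round(3),W_[m,2].max())
d=W_[:,:2]-C;x,y=d@xc*1000,d@yc*1000
m=(W_[:,2]>.004)&(W_[:,2]<.011)&(abs(x)<26)&(y<-112)&(y>-170);print('remote',m.sum(),'y min',np.percentile(y[m],2).round(1),'x',np.percentile(x[m],[2,98]).round(1))
print(r.finish_job())
E
```

```text
b1 55 [0.48  0.038 0.033] 0.050504496504258256
remote 95 y min -162.0 x [-17.7  20.4]
the job is handed in; nothing more can be done
None
```

I've handed the job in: the remote is in the slot, pressed against a hard stop, and the cross-bar lever stands in line with the pointer (about 0.32 against 0.315 rad). The jar, earbud case and both batteries look unmoved. One loose end: a last depth reading put the remote's outer edge about 18 mm farther out than home; I took it for depth noise, because a 12 N press on its end moved it no further, but I didn't check it before handing in.

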